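# Stand the sample containers in their trays

### The job

Sorting is over: stand each of the four white sample containers in the grey tray made for its shape and size (narrow round jar, wide round tub, square box, oblong slide box), upright and flat on the tray's floor inside the rim. Do not tip any container over on the way, and leave the mug standing where it is.

Things in the scene. Friction and masses are not known exactly. Their poses are not given: they have to be found in the camera images.
- jar_mid (a point): loose closed sample container of white plastic with a thin grey seam below the cap; narrow round jar, 40 mm across and 75 mm tall, standing upright. Origin at its centre, half-way up; z is up along the jar.
- tub_mid (a point): loose closed sample container of white plastic with a thin grey seam below the cap; wide round tub, 60 mm across and 48 mm tall, standing upright. Origin at its centre, half-way up; z is up along the tub.
- squarebox_mid (a point): loose closed sample container of white plastic with a thin grey seam below the cap; square box, 48 x 48 mm and 60 mm tall, at any turn. Origin at its centre, half-way up; z is up, x and y are square to its sides.
- slidebox_mid (a point): loose closed sample container of white plastic with a thin grey seam below the cap; oblong box for slides, 84 mm long (x), 34 mm wide (y) and 48 mm tall, at any turn. Origin at its centre, half-way up; z is up.
- jar_tray_floor (a point): low mid-grey open tray, fixed to the table where it stands; the small round one, 62 mm across outside and 56 mm inside, for the narrow jar. Origin on the top of its floor at the centre, 3 mm above the table; the rim, 3 mm thick, rises 7 mm above the floor (10 mm above the table); 8 mm of room all round its container.
- tub_tray_floor (a point): low mid-grey open tray, fixed to the table where it stands; the large round one, 82 mm across outside and 76 mm inside, for the wide tub. Origin on the top of its floor at the centre, 3 mm above the table; the rim, 3 mm thick, rises 7 mm above the floor (10 mm above the table); 8 mm of room all round its container.
- square_tray_floor (a point): low mid-grey open tray, fixed to the table where it stands; the square one, 70 x 70 mm outside and 64 x 64 mm inside, for the square box; x and y are square to its sides. Origin on the top of its floor at the centre, 3 mm above the table; the rim, 3 mm thick, rises 7 mm above the floor (10 mm above the table); 8 mm of room all round its container.
- slide_tray_floor (a point): low mid-grey open tray, fixed to the table where it stands; the oblong one, 106 x 56 mm outside and 100 x 50 mm inside (long along x), for the slide box. Origin on the top of its floor at the centre, 3 mm above the table; the rim, 3 mm thick, rises 7 mm above the floor (10 mm above the table); 8 mm of room all round its container.
- mug: white ceramic mug, 76 mm across, 80 mm tall, handle out about 35 mm along its +y; stands loose among the containers and trays, to be left alone. Origin at the centre of its underside. Besides it only small oddments up to 12 mm high lie in the gaps, 65 mm or more from the middle of any container or tray; they do not matter. Tall equipment stands only along the table's sides and far edge.
Not all that is in view belongs to the job. Leave any blue or green look-alike of the part that bears square_tray_floor alone.

How it is judged:
At the end, for the whole second after the job is handed in: Each container stands upright (within 0.08 rad) and still in its own tray, down on the floor inside the rim (height within 4 mm, centre within 14 mm of the tray's centre), and is let go (horizontal distance between jar_mid and jar_tray_floor below 0.014 m and z of jar_mid in the frame of jar_tray_floor between 0.0335 and 0.0415 m and angle between each of jar_mid, tub_mid, squarebox_mid, slidebox_mid's own z axis and vertical below 0.08 rad and linear speed of each of jar, tub, squarebox, slidebox below 0.02 m/s and horizontal distance between tub_mid and tub_tray_floor below 0.014 m and z of tub_mid in the frame of tub_tray_floor between 0.02 and 0.028 m and horizontal distance between squarebox_mid and square_tray_floor below 0.014 m and z of squarebox_mid in the frame of square_tray_floor between 0.026 and 0.034 m and horizontal distance between slidebox_mid and slide_tray_floor below 0.014 m and z of slidebox_mid in the frame of slide_tray_floor between 0.02 and 0.028 m); the robot touches nothing.
It fails at once if a container is tipped over (beyond 45 degrees) (angle between any of jar_mid, tub_mid, squarebox_mid, slidebox_mid's own z axis and vertical above 0.785 rad).
It fails at once if the mug is shifted by more than 30 mm or tipped (distance of mug from where it was at the start of the episode above 0.03 m or angle between mug's own z axis and vertical above 0.35 rad).
It also fails if it takes over 93 s, if anything falls off the work surface, if the arm or the gripper's body presses on something with over 40 N, if the wrist force passes 120 N, or if a joint passes its speed limit or range.

### The arm

A 7-joint arm with a two-finger parallel gripper is mounted at the origin on the work surface. World frame = base frame: x ahead of the robot, y to its left, z up, the work surface at z = 0. Lengths are in m, angles in rad, forces in N, time in s.
With the tool pointing down it reaches from about 0.425 to 0.825 m from the base axis. Payload 3.6 kg.
Tool frame: the origin (TCP) lies where the fingers leave the gripper's body, on its centre line; the fingertips stand 73 mm ahead of it and the grasp point (between the pads) lies 54 mm ahead of it; z points along the fingers, y is the line along which they close (so a half turn about z gives the same grasp; the last joint's range is limited). The gripper opens to 85 mm and grips with 20 to 120 N. Pads are 22 mm wide; open, the fingers measure 114 mm over their backs; the gripper's body (76 mm by 85 mm) begins 54 mm behind the grasp point. The pads swing forward as they close: fully open they stand 13 mm farther back than shut.
Start: joints at [1.149, 0.615, -0.013, 1.423, 0.008, 1.103, -0.04], TCP at [0.251, -0.6, 0.304] pointing down, gripper open.
Joint ranges: [-3.12, 3.12], [-0.3, 2.06], [-1.34, 1.32], [0.26, 2.42], [-1.36, 4.5], [0.01, 1.98], [-2.84, 2.84]. Speed limits (rad/s): [2.79, 2.79, 3.14, 3.14, 3.14, 3.14, 3.14].

### API

Orientations are given as a unit quaternion [x, y, z, w].
In Python, from station import arm, snapshot, camera_info, ticket gives the robot as it stands. Calls block until the motion is done:
- arm.movep(position, orientation): joint-space move of the TCP to a pose.
- arm.line_to(position, velocity=0.15, ori=None): straight line of the TCP; ori=None keeps the orientation; velocity is the mean speed in m/s.
- arm.move_j(angles): joint-space move.
- arm.move_gripper(opening, effort=None): opening from 0.0 (shut) to 1.0 (fully open); effort is the grip in N (None keeps the last); returns when the fingers have stopped.
- arm.pause(seconds).
- arm.ik(position, orientation): joint angles nearest the present ones, or None.
- snapshot(name): name is "side" or "top"; returns the picture (420x560x3 uint8, blue, green, red); there is no depth.
- camera_info(name): a dict with "fx", "fy", "cx", "cy" (pixels), "R" (3x3) and "t" (3): a world point X has camera coordinates R X + t. Camera axes: x right, y down, z forward; pixel columns grow to the right and rows downward; lengths in m; the calibration is good to about 2 mm. A picture is of the moment at which its call begins. camera_info takes no time and is no camera call.
A pose or a line that the arm cannot do raises arm.MotionError and nothing moves.
- ticket.finish_job(): hands the job in; it is judged then, once.
Readings, each from a call of its own:
- arm.read_time(): time.
- arm.read_joint_positions(): joint angles.
- arm.read_dq(): joint speeds.
- arm.read_effort(): joint torques, N m.
- arm.read_tool_pos(): TCP position.
- arm.read_eef_rot(): TCP orientation.
- arm.read_ft_force(): force on the tool from outside, world axes, zero at the start.
- arm.read_wrist_torque(): the same for the moment, N m.
- arm.read_opening(): opening from 0.0 (shut) to 1.0 (fully open).
- arm.read_finger_force(): force on a finger pad.
Only numpy, scipy, OpenCV 4.12 (cv2) and the standard library are available. Lean on these libraries where they do the work, as an engineer would, in place of code of your own. Each camera call takes 0.05 s, during which the arm holds its last target. There are 200 camera calls.

## Working session

There is one attempt and no reset: what is moved stays moved. The work goes in short steps, each a Python script; the robot and the scene stay as the last script left them, time stands still between calls to the robot, and variables do not carry over. Pictures are saved under pics/ and viewed, at most 14 in all, crops included, and the job is handed in when it is done.

```bash
mkdir -p pics
python3 - <<'E'
from station import *
import cv2
for n in("top","side"):
    cv2.imwrite(f"pics/{n}0.png",cv2.resize(snapshot(n),(800,600),interpolation=cv2.INTER_CUBIC)); c=camera_info(n); print(n,c)
print(arm.read_time(),arm.read_eef_rot(),arm.read_tool_pos())
E
```

```text
top {'fx': 497.87564161659515, 'fy': 497.87564161659515, 'cx': 288.29912287145777, 'cy': 205.79391850014747, 'R': array([[ 0.01198946, -0.99992523, -0.00240361],
       [-0.98240257, -0.01133121, -0.18643176],
       [ 0.18639058,  0.00459653, -0.98246497]]), 't': array([-0.00195399,  0.46615583,  1.49705869])}
side {'fx': 487.24719334244924, 'fy': 487.24719334244924, 'cx': 279.35851639115936, 'cy': 220.92101063410536, 'R': array([[-0.77095568, -0.63658976, -0.01951432],
       [-0.37270749,  0.47579734, -0.79668439],
       [ 0.51644599, -0.60693523, -0.60408043]]), 't': array([0.35050741, 0.22754658, 1.0349413 ])}
0.1 [ 9.80480573e-01  1.96612575e-01 -2.36157721e-04 -1.13378547e-03] [ 0.25040754 -0.59925768  0.30286671]
```

View pics/top0.png

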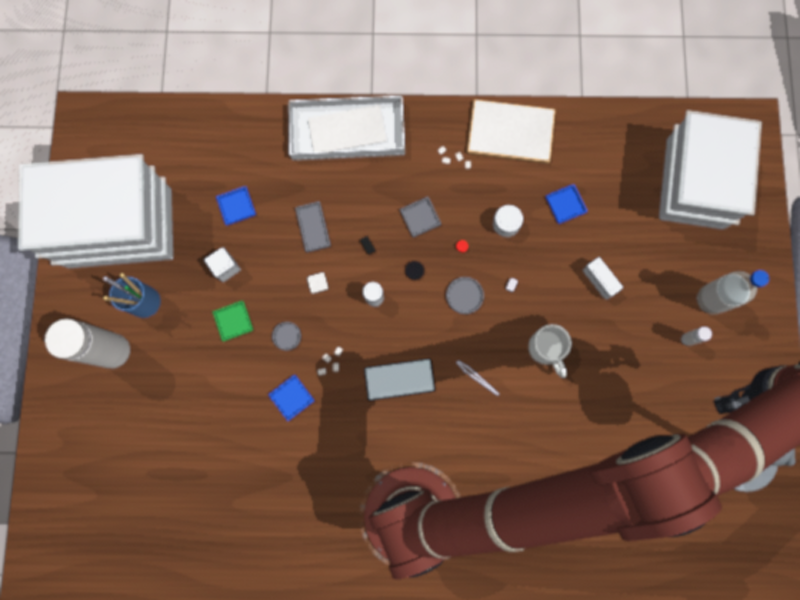

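View pics/side0.png

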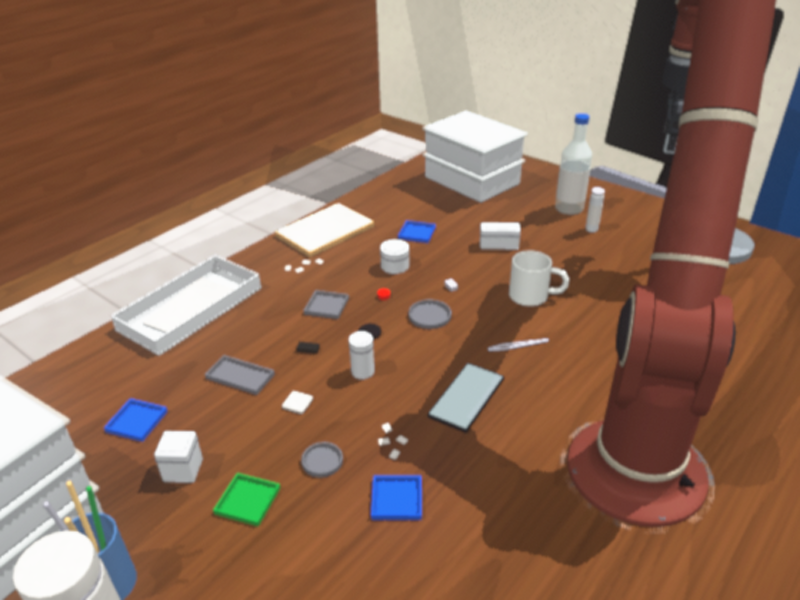

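The top view (800x600) shows:
- **Containers:** narrow jar at (373,292), wide tub (508,220), square box (221,264) and slide box (603,277).
- **Trays:** jar tray (287,335), tub tray (464,295), slide tray (313,226) and mug (550,345).
- **Square tray candidates:** grey (420,216), blue (236,205), (566,203) and (291,397), green (233,320). The grey one fits, because blue and green are look-alikes.
- **Jar candidates:** (373,292) and the white bottle at (700,335). The first fits because it has the seam, and the bottle is side equipment.

I'll confirm these in enlarged crops.

Run:
```python
from station import *
import cv2
im=snapshot("top"); cv2.imwrite("pics/raw.png",im)
for n,x in(("L",135),("R",270)):
    cv2.imwrite(f"pics/c{n}.png",cv2.resize(im[125:275,x:x+200],(800,600),interpolation=cv2.INTER_CUBIC))
```

```text
(no output)
```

View pics/cL.png

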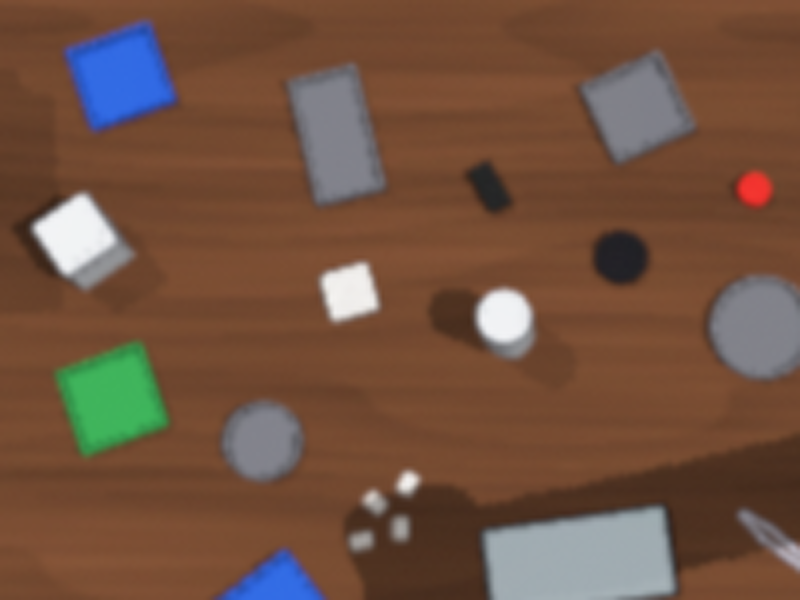

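View pics/cR.png

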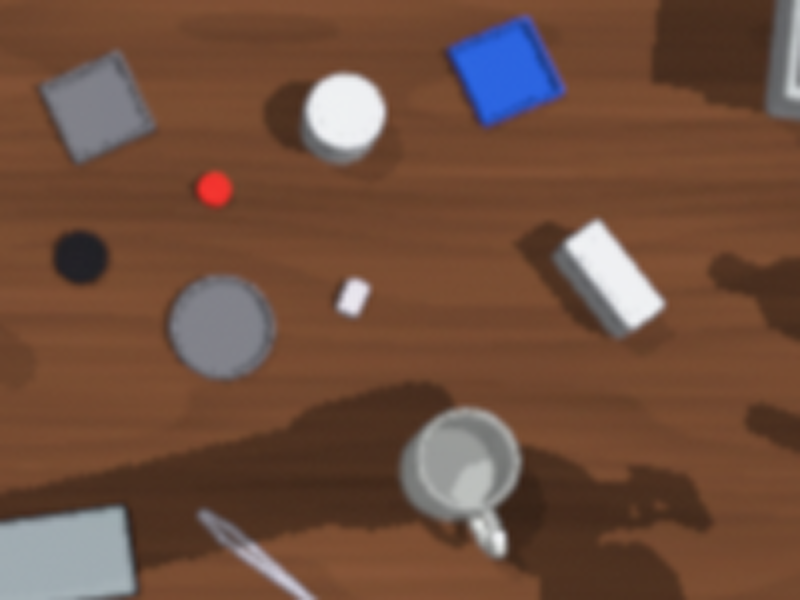

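Crops confirm the jar cap at L(504,318), square box top L(76,237), grey square tray L(638,108), slide tray L(336,136) and jar tray L(262,441). They also confirm the tub cap R(345,113), tub tray R(221,327), slide box top around R(613,275) and mug R(467,460). Next I'll turn these into world positions.

```bash
cat > h.py <<'E'
from station import *
import numpy as np, cv2, json
from scipy.spatial.transform import Rotation as Ro
def world(px,z,cam="top"):
    c=camera_info(cam); R=c["R"]; d=np.array([(px[0]-c["cx"])/c["fx"],(px[1]-c["cy"])/c["fy"],1])@R
    o=-R.T@c["t"]; return o+d*(z-o[2])/d[2]
def proj(X,cam):
    c=camera_info(cam); p=c["R"]@np.array(X)+c["t"]; return np.array([c["fx"]*p[0]/p[2]+c["cx"],c["fy"]*p[1]/p[2]+c["cy"]])
def q(yaw): return (Ro.from_euler("z",yaw)*Ro.from_euler("x",np.pi)).as_quat()
E
python3 - <<'E'
from h import *
im=cv2.imread("pics/raw.png")
off={"L":135,"R":270}
def P(s,pts,z): return np.array([world(((u+.5)/4-.5+off[s],(v+.5)/4-.5+125),z)[:2] for u,v in pts])
D={}
for n,s,z,pts in [("jar","L",.075,[(504,318)]),("tub","R",.048,[(345,113)]),("jar_t","L",.01,[(262,441)]),("tub_t","R",.01,[(221,327)]),("mug","R",.08,[(467,460)]),
 ("sq","L",.06,[(32,237),(85,194),(118,240),(70,279)]),("sq_t","L",.01,[(580,88),(657,52),(695,127),(620,163)]),
 ("sl","R",.048,[(562,248),(598,219),(664,303),(630,330)]),("sl_t","L",.01,[(288,83),(355,66),(384,188),(319,205)])]:
    w=P(s,pts,z); c=w.mean(0); yaw=0; e=""
    if len(w)>1:
        a,b=w[1]-w[0],w[2]-w[1]; e=np.linalg.norm([a,b,w[3]-w[2],w[0]-w[3]],axis=1).round(4)
        d=(w[2]-w[1])+(w[3]-w[0])*1.0; yaw=np.arctan2(d[1],d[0])
    D[n]=[*c,yaw]; print(n,np.round(D[n],4),"r",np.hypot(*c).round(3),e, "side800",(proj([*c,z],"side")/.7).round())
json.dump(D,open("d.json","w"))
# cross-check: white blobs
m=(im.min(2)>205).astype(np.uint8)
n,_,st,ce=cv2.connectedComponentsWithStats(m)
for i in range(1,n):
    if 120<st[i,4]<700 and 125<ce[i,1]<275: print(ce[i].round(1),st[i,4],{k:world(ce[i],z)[:2].round(4) for k,z in(("48",.048),("60",.06),("75",.075))})
b=world((511,210),0); print("bottle base~",b)
for k in D: print(k,[bool(arm.ik([D[k][0],D[k][1],.1],q(y+D[k][2])) is not None) for y in np.arange(4)*np.pi/2])
E
```

```text
jar [0.4644 0.0874 0.    ] r 0.473  side800 [361. 337.]
tub [ 0.6374 -0.2072  0.    ] r 0.67  side800 [394. 246.]
jar_t [0.3767 0.2786 0.    ] r 0.469  side800 [322. 455.]
tub_t [ 0.472 -0.112  0.   ] r 0.485  side800 [429. 311.]
mug [ 0.36   -0.2902  0.    ] r 0.462  side800 [531. 260.]
sq [ 0.5269  0.4201 -2.4331] r 0.674 [0.0521 0.0457 0.047  0.0455] side800 [177. 441.]
sq_t [ 0.6515 -0.013  -2.6676] r 0.652 [0.0694 0.0701 0.0675 0.0706] side800 [326. 301.]
sl [ 0.5095 -0.4134 -2.4938] r 0.656 [0.0372 0.082  0.0346 0.0815] side800 [500. 225.]
sl_t [ 0.6254  0.2298 -2.8721] r 0.666 [0.0558 0.1053 0.0536 0.1055] side800 [239. 371.]
[356.  152.4] 250 {'48': array([ 0.6389, -0.2077]), '60': array([ 0.6352, -0.2061]), '75': array([ 0.6306, -0.204 ])}
[153.3 183.1] 207 {'48': array([0.5326, 0.4249]), '60': array([0.5298, 0.4215]), '75': array([0.5262, 0.4173])}
[423.3 193.2] 247 {'48': array([ 0.51  , -0.4145]), '60': array([ 0.5073, -0.4112]), '75': array([ 0.5041, -0.4071])}
[ 45.  236.6] 535 {'48': array([0.3612, 0.7454]), '60': array([0.3597, 0.7394]), '75': array([0.3579, 0.732 ])}
bottle base~ [ 0.46902452 -0.70367808  0.        ]
jar [True, True, True, True]
tub [True, True, True, True]
jar_t [True, True, True, True]
tub_t [True, True, True, True]
mug [True, True, True, True]
sq [True, True, True, True]
sq_t [True, True, True, True]
sl [True, True, True, True]
sl_t [True, True, True, True]
```

```bash
cat >> h.py <<'E'
D=json.load(open("d.json")); Z=0.25
def best(p,yaws):
    cur=np.array(arm.read_joint_positions()); c=[]
    for y in yaws:
        j=arm.ik(p,q(y))
        if j is not None: c.append((np.abs(np.array(j)-cur).max(),y))
    return min(c)[1]
def go(key,h,step,effort=35,drop=0.0035):
    for k,z in((key,h),(key+"_t",h+drop)):
        x,y,yaw=D[k]; n=int(round(2*np.pi/step))
        o=best([x,y,Z],yaw+step*np.arange(n)); pick=k==key
        arm.movep([x,y,Z],q(o))
        if not pick: print("carried opening",round(arm.read_opening(),3))
        arm.line_to([x,y,z+.02],.25); arm.line_to([x,y,z],.06)
        arm.move_gripper(0.0 if pick else 1.0,effort)
        print(k,"open",round(arm.read_opening(),3),"ff",arm.read_finger_force(),"F",np.round(arm.read_ft_force(),1),"t",round(arm.read_time(),1))
        arm.line_to([x,y,Z],.25)
E
python3 - <<'E'
from h import *
arm.line_to([.25,-.6,.4],.3)
go("sl",.085,np.pi)
cv2.imwrite("pics/s1.png",cv2.resize(snapshot("side"),(800,600)))
E
```

```text
sl open 0.393 ff 36.72507047653198 F [ 0.9 -0.7  1.8] t 3.7
carried opening 0.394
sl_t open 1.001 ff 0.0 F [ 0.4 -0.4  0. ] t 8.6
```

View pics/s1.png

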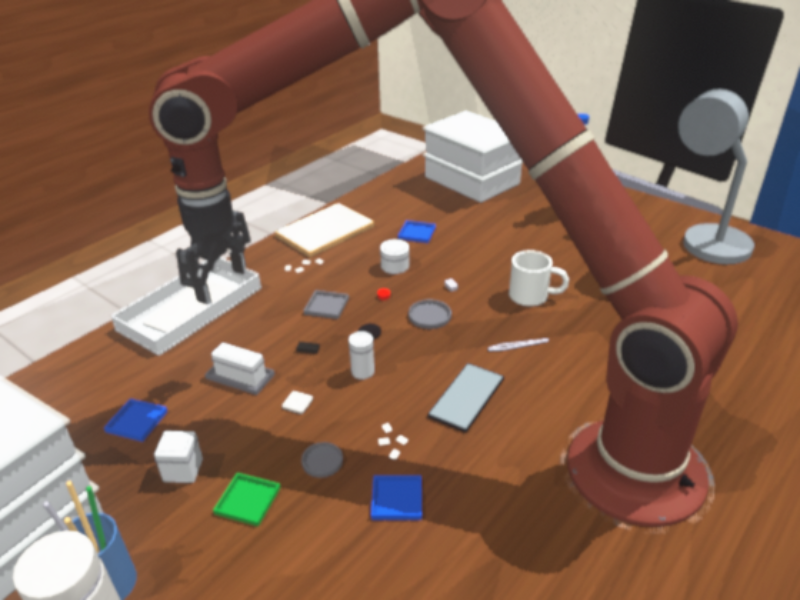

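The slide box stands in its tray at (240,370). I'll do the other three the same way.

Run:
```python
from h import *
go("sq",.089,np.pi/2)
go("jar",.096,np.pi/6)
go("tub",.085,np.pi/6)
arm.move_j([-1.1]+list(arm.read_joint_positions())[1:])
print(arm.read_tool_pos(),arm.read_time())
im=snapshot("top"); cv2.imwrite("pics/t2.png",cv2.resize(im[120:270,175:375],(800,600),interpolation=cv2.INTER_CUBIC))
cv2.imwrite("pics/s2.png",cv2.resize(snapshot("side"),(800,600)))
```

```text
sq open 0.569 ff 35.62798969913274 F [ 0.6 -0.7  1.9] t 11.9
carried opening 0.572
sq_t open 1.0 ff 0.0 F [ 0.  -0.4  0.2] t 16.0
jar open 0.463 ff 35.02330005168915 F [ 0.3 -0.5  3.7] t 19.3
carried opening 0.46
jar_t open 1.0 ff 0.0 F [-0.  -0.3 -0.1] t 22.6
tub open 0.696 ff 38.1982558965683 F [ 1.2 -0.1  1.3] t 26.9
carried opening 0.692
tub_t open 1.0 ff 0.0 F [ 1.1  0.2 -0.1] t 30.1
[-0.05955962  0.48071036  0.24871692] 33.7
```

View pics/t2.png

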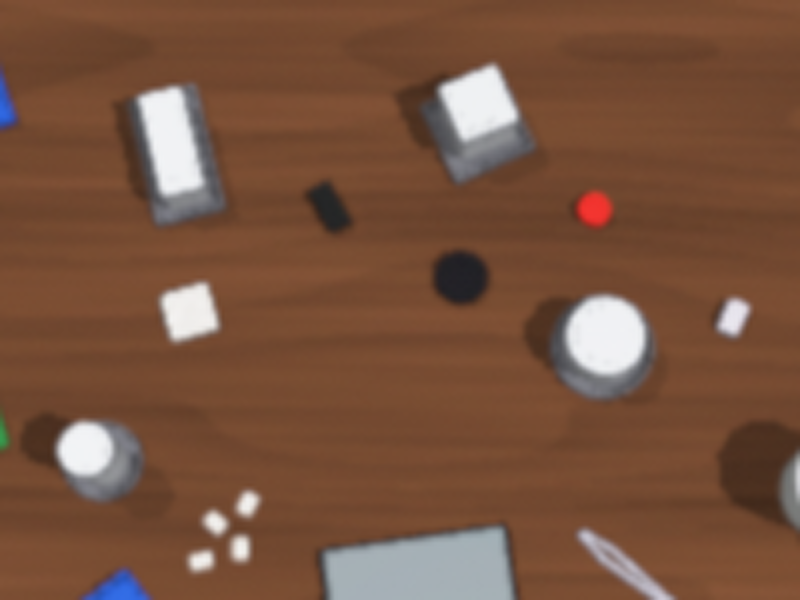

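View pics/s2.png

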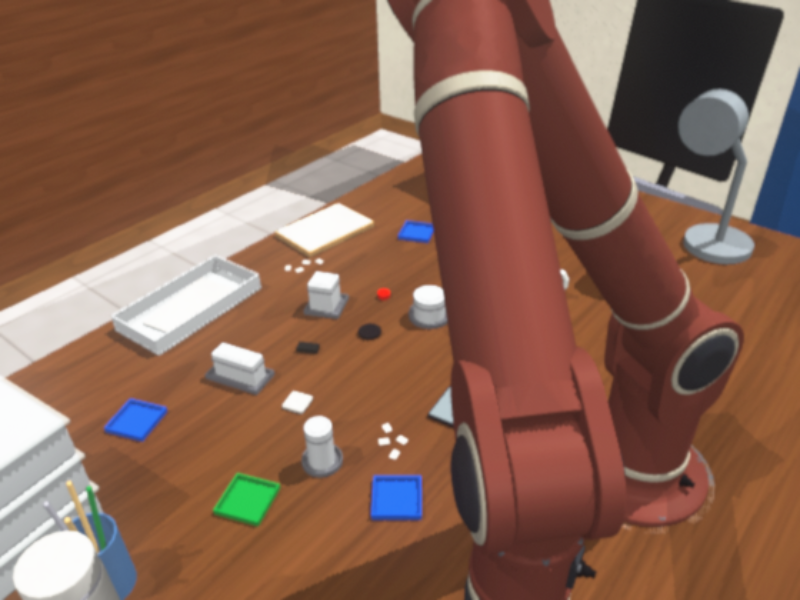

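All four stand upright in their trays: caps in the top crop at (173,140), (479,103), (604,335) and (85,447). I'll check the offsets, then hand in if they're within tolerance.

Run:
```python
from h import *
ok=True
for k,u,v,z in(("sl",173,140,.051),("sq",479,103,.063),("tub",604,335,.051),("jar",85,447,.078)):
    e=world(((u+.5)/4-.5+175,(v+.5)/4-.5+120),z)[:2]-D[k+"_t"][:2]; print(k,e.round(4)); ok&=bool(np.hypot(*e)<.008)
if ok: print(ticket.finish_job())
```

```text
sl [ 0.0005 -0.003 ]
sq [ 0.0036 -0.0003]
tub [0.0017 0.0005]
jar [0.0017 0.0008]
the job is handed in; nothing more can be done
None
```

All four containers stand upright in their own trays, within about 4 mm of centre by the camera; the arm never went near the mug, and I handed the job in at about 34 s (no verdict shown).

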